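# Tip a brass plug out of its slanted storage tube into the inspection tray

## Task

Three metal tubes stand in the slanted rack; two have black caps and one is open, with a brass plug inside. Draw the open tube out of its bore, carry it with the plug still inside to the lined tray, and from low above the tray, no more than a hand's breadth, tip its mouth well downward so that the plug slides out into the tray. Finish while still holding the empty tube still in the gripper, mouth down over the tray and clear of everything, and leave the capped tubes and the loupe undisturbed.

Things in the scene. Friction and masses are not known exactly. Their poses are not given: they have to be found in the camera images.
- tube_rack: fixed rack, 108 x 224 mm, 81 mm high: grey block between aluminium end plates (56 mm high) on a foot. Origin: under the foot's middle, on the bench; x level, from the robot's side to the far side; y along the row; z up. Three bores, 29 mm wide, 45 mm deep, at y = -75, 0, +75 mm, point toward the robot and 30 degrees upward: along (-0.866, 0, 0.5) of this frame. Any tube may stand in any bore
- rack_axis (a point): centre of the middle bore's mouth, on the sloping top face of the block (59 mm above the bench); its z axis points out along the bores, toward the robot and 30 degrees upward; y along the row
- open_tube: the only tube without a cap: round, aluminium, 27 mm outside, 150 mm long, bore 22 mm (20 at its tightest), floor 6 mm thick, 50 to 100 g. Origin: centre of its closed bottom; z axis along it to the mouth. It stands 45 mm deep in a bore, 1 mm of play each side (it droops up to 2.5 degrees), 105 mm of it free, 48 mm clear to the next tube; draw it along its z axis
- open_tube_mouth (a point): centre of the open tube's mouth, 150 mm from the bottom along the tube
- brass_plug: turned brass plug, smooth, 15 mm diameter, 32 mm long, 30 to 56 g, loose in the open tube, lying on its floor at the start. Origin: centre of its lower end; z axis along it. It slides out by itself once the mouth points some 20 degrees or more below level.
- tray: fixed open aluminium tray with black rubber liner, 168 (x) x 138 (y) x 25 mm high over its rim, inside 152 x 122 mm, liner surface 7 mm above the bench. Origin: centre of its underside; x along its long side
- capped_tube_1: closed tube of the same size with a black mushroom cap (33 mm diameter, 9 mm high) on its end, in another bore; leave it. Origin: centre of its bottom, z axis along it
- capped_tube_2: second closed tube, the same as the first; leave it
- loupe: black eye loupe, 39 mm diameter, 40 mm high, standing on the bench; leave it. Origin: centre of its underside
Things that resemble listed ones, but are neither listed nor needed, are in the scene too. Leave any brown look-alike of the open_tube alone.

How it is judged:
On the way, in this order (a step that is already met when the one before it is completed fails the run):
1. the open tube is drawn wholly out of its bore and held in the gripper, with the plug still inside it (z of open_tube in the frame of rack_axis above 0.01 m and contact force between open_tube and the fingers above 1 N and z of brass_plug in the frame of open_tube between 0 and 0.1 m and contact force between open_tube and tube_rack below 0.05 N), for 0.1 s.
2. the tube, tipped with its mouth below level, has its mouth over the tray and not more than 150 mm above the bench (x of open_tube_mouth in the frame of tray between -0.076 and 0.076 m and y of open_tube_mouth in the frame of tray between -0.061 and 0.061 m and angle between open_tube's own z axis and vertical above 1.7 rad and height (world z) of open_tube_mouth below 0.15 m and contact force between open_tube and the fingers above 1 N), for 0.1 s.
At the end, for the whole second after the job is handed in: Plug in the tray, out of the tube. Tube held still by the gripper, mouth at least 15 degrees below level, over the inside of the tray, 30 to 150 mm above the bench, touching neither tray nor plug. Capped tubes within 8 mm, loupe within 20 mm of their starts (x of brass_plug in the frame of tray between -0.076 and 0.076 m and y of brass_plug in the frame of tray between -0.061 and 0.061 m and z of brass_plug in the frame of tray below 0.03 m and contact force between brass_plug and tray above 0.05 N and contact force between brass_plug and open_tube below 0.02 N and x of open_tube_mouth in the frame of tray between -0.076 and 0.076 m and y of open_tube_mouth in the frame of tray between -0.061 and 0.061 m and angle between open_tube's own z axis and vertical above 1.83 rad and height (world z) of open_tube_mouth between 0.03 and 0.15 m and contact force between open_tube and the fingers above 1 N and contact force between open_tube and tray below 0.05 N and linear speed of open_tube below 0.03 m/s and distance of each of capped_tube_1, capped_tube_2 from where it was at the start of the episode below 0.008 m and distance of loupe from where it was at the start of the episode below 0.02 m); the arm keeps its last pose, push and grip.
It fails at once if a capped tube is disturbed by more than 8 mm (distance of any of capped_tube_1, capped_tube_2 from where it was at the start of the episode above 0.008 m).
It fails at once if the loupe is pushed more than 20 mm (distance of loupe from where it was at the start of the episode above 0.02 m).
It fails at once if the plug falls from a height, faster than 1.8 m/s (a fall of some 165 mm) (linear speed of brass_plug above 1.8 m/s).
It also fails if it takes over 43 s, if anything falls off the work surface, if the arm or the gripper's body presses on something with over 40 N, if the wrist force passes 120 N, or if a joint passes its speed limit or range.

## Robot

A 6-joint arm with a two-finger parallel gripper is mounted at the origin on a cart in front of the work surface, level with it; the furniture and walls round the work are solid. World frame = base frame: x ahead of the robot, y to its left, z up, the work surface at z = 0. Lengths are in m, angles in rad, forces in N, time in s.
With the tool pointing down it reaches from about 0.35 to 0.775 m from the base axis. Payload 7.3 kg.
Tool frame: the origin (TCP) lies on the centre line of the jaws, within the pads' length; the fingertips stand 17 mm ahead of it and the grasp point (between the pads) lies 2 mm behind it (robot.tip_extent is the distance from the TCP to the fingertips, in m); z points along the fingers, y is the line along which they close (so a half turn about z gives the same grasp; the last joint's range is limited). The gripper opens to 92 mm and grips with 3 to 60 N. Pads are 19 mm wide; open, the fingers measure 130 mm over their backs; the gripper's body (75 mm by 190 mm) begins 47 mm behind the grasp point.
Start: joints at [1.192, 0.342, 1.524, -0, 1.275, -0.146], TCP at [0.121, 0.511, 0.244] pointing down, gripper open.
Joint ranges: [-2.53, 2.53], [-0.77, 2.02], [0.04, 2.7], [-1, 4.14], [0.28, 2.66], [-3.11, 3.11]. Speed limits (rad/s): [2.57, 2.57, 3.14, 3.14, 3.14, 3.14].

## Interface

Orientations are given as [roll, pitch, yaw] about the fixed x, y, z axes, in that order (R = Rz(yaw) Ry(pitch) Rx(roll)).
In Python, from cell import robot gives the robot as it stands.
- The arm moves only by the tool step_arm, never from a script. Its argument "motion" is a list of rows, each a list of 2 entries, a list of its own where there are three numbers: the shift along the tool's x, y, z in units of 60 mm (1.0 is 60 mm), then the turn about the tool's z in rad. In form: [[[x, y, z], spin], ...]. A call has 1 to 10 rows; each row is the pose to reach, as a shift and turn from the pose commanded when the call began, along the tool's axes at that moment; what a row does not reach only later rows make up. A row lasts 1/8 s, in which the tool goes at most 62.5 mm and 10.7 degrees, less where a joint would pass 70% of its speed; a pose out of reach is approached as far as the arm can. A call with a gripper value outside its range is refused whole. "hand" is the closure in counts, from 0 (fully open) to 255 (shut), set as the call begins (left out, the last holds). The fingers move at their own pace and stop on an object; "squeeze" is the grip in N (left out, the last holds). Time passes only in rows, so rows that repeat a pose let the fingers close. It gives the time, the measured TCP pose, the force, the opening and the grip force at its end, in the units of the state.
- robot.observe(): the state, without advancing time (a new reading comes with each control period).
- robot.read_camera(name): name is "side" or "top"; returns a dict with "pixels" (480x640x3 uint8, red, green, blue), "intrinsics" (3x3 intrinsics, pixels), "xyz" and "rotation" of the camera in the world. Camera axes: x right, y up, looking along -z (the intrinsics and any distortion apply to the point x, -y, -z); pixel columns grow to the right and rows downward; lengths in m; the calibration is good to about 2 mm. A picture is of the moment at which its call begins. There is no depth.
- robot.hand_in(): hands the job in; it is judged then, once.
The state is a dict: "time": time; "qpos": joint angles; "qvel": joint speeds; "joint_efforts": joint torques, N m; "tool_pos": TCP position; "tool_rot": TCP orientation; "contact_force": force on the tool from outside, world axes, zero at the start; "torque": the same for the moment, N m; "opening": finger opening in m; "grip_force": force on a finger pad.
Only numpy, scipy, OpenCV 4.12 (cv2) and the standard library are available. Lean on these libraries where they do the work, as an engineer would, in place of code of your own. Each camera call takes 0.05 s, during which the arm holds its last target. There are 200 camera calls.

## Working session

There is one attempt and no reset: what is moved stays moved. The work goes in short steps, Python scripts to look and compute and a tool call to move; the robot and the scene stay as the last step left them, time stands still between calls to the robot, and variables do not carry over. Pictures are saved under pics/ and viewed, at most 10 in all, crops included, and the job is handed in when it is done.

Besides the shell and the picture viewer there is one more tool, called after "Emit:" as a command line: name --argument value ..., lists and objects as JSON in quotes. step_arm: Moves the arm, as the interface text tells. Its arguments: {"type":"object","properties":{"motion":{"type":"array"},"hand":{"type":"number"},"squeeze":{"type":"number"}},"required":["motion"]}

```bash
mkdir -p pics; cat > h.py <<'E'
import numpy as np, cv2, json
from cell import robot
def snap(name,tag):
    c=robot.read_camera(name)
    cv2.imwrite(f'pics/{tag}.png',c['pixels'][:,:,::-1]); np.savez(f'pics/{tag}.npz',**{k:np.array(c[k]) for k in c})
    return c
def load(tag): return dict(np.load(f'pics/{tag}.npz'))
def ray(c,u,v):
    K=np.array(c['intrinsics']);R=np.array(c['rotation'])
    d=np.linalg.inv(K)@[u,v,1.]; d=R@np.array([d[0],-d[1],-d[2]])
    return np.array(c['xyz']),d/np.linalg.norm(d)
def onz(c,u,v,z):
    o,d=ray(c,u,v); return o+d*(z-o[2])/d[2]
def tri(c1,p1,c2,p2):
    o1,d1=ray(c1,*p1);o2,d2=ray(c2,*p2)
    t=np.linalg.lstsq(np.c_[d1,-d2],o2-o1,rcond=None)[0]
    a,b=o1+t[0]*d1,o2+t[1]*d2
    return (a+b)/2,np.linalg.norm(a-b)
def proj(c,p):
    K=np.array(c['intrinsics']);R=np.array(c['rotation'])
    q=R.T@(np.array(p)-np.array(c['xyz'])); q=K@[q[0],-q[1],-q[2]]
    return q[:2]/q[2]
E
python3 - <<'E'
from h import *
for n in('top','side'):
    c=snap(n,n+'0'); print(n,{k:np.round(c[k],3).tolist() for k in c if k!='pixels'})
print(robot.observe())
E
```

```text
top {'intrinsics': [[476.529, 0.0, 326.278], [0.0, 476.529, 240.251], [0.0, 0.0, 1.0]], 'xyz': [0.302, 0.009, 1.055], 'rotation': [0.216, -0.003, -1.665]}
side {'intrinsics': [[478.242, 0.0, 320.774], [0.0, 478.242, 237.614], [0.0, 0.0, 1.0]], 'xyz': [0.331, 0.646, 0.652], 'rotation': [0.878, 0.022, -2.89]}
{'time': 0.1, 'qpos': array([ 1.19199317e+00,  3.42647984e-01,  1.52489095e+00, -1.46488910e-05,
        1.27538587e+00, -1.46006030e-01]), 'qvel': array([ 9.60779779e-04, -5.48298837e-04, -2.03822832e-03, -7.69888489e-07,
       -8.85303743e-04, -8.45731800e-04]), 'joint_efforts': array([ 7.71225568e-04, -4.32000017e+01, -2.44692868e+01,  7.18236063e-02,
        5.26276231e-02, -3.28504063e-05]), 'tool_pos': array([0.12098242, 0.51053824, 0.24312773]), 'tool_rot': array([-3.14027264e+00, -1.79952147e-04,  2.90879968e+00]), 'contact_force': array([0.05221878, 0.58929827, 0.73773436]), 'torque': array([-0.0192389 ,  0.03863549, -0.00441577]), 'grip_force': 0.0, 'opening': 0.09191671200896367}
```

```bash
sed -i "s/R=np.array(c\['rotation'\])/R=Rot.from_euler('xyz',c['rotation']).as_matrix()/; 1a from scipy.spatial.transform import Rotation as Rot" h.py; cat h.py | grep Rot
```

```text
from scipy.spatial.transform import Rotation as Rot
    K=np.array(c['intrinsics']);R=Rot.from_euler('xyz',c['rotation']).as_matrix()
    K=np.array(c['intrinsics']);R=Rot.from_euler('xyz',c['rotation']).as_matrix()
```

View pics/top0.png

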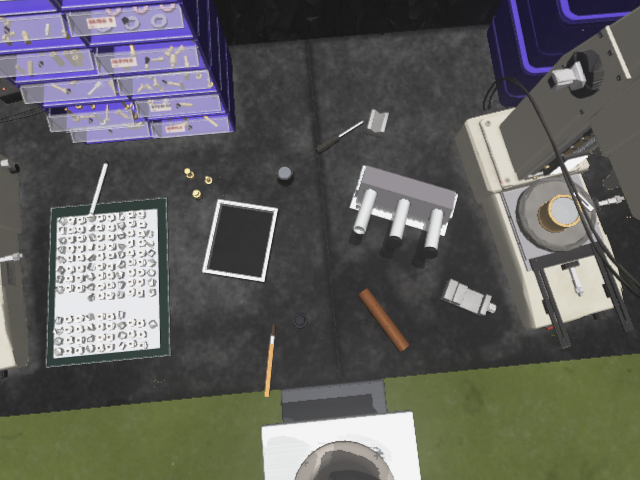

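View pics/side0.png

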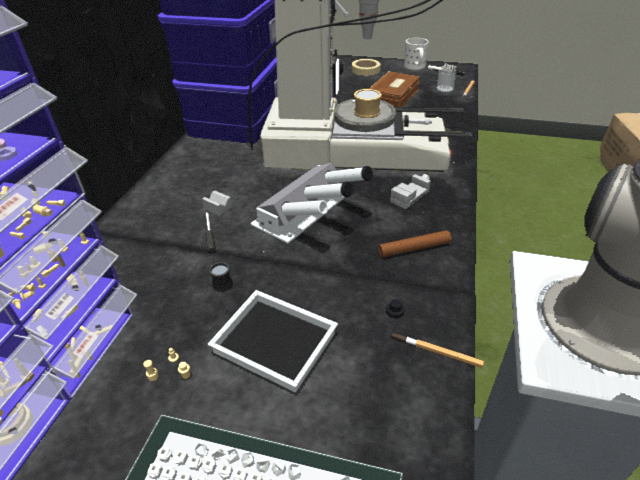

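```bash
python3 - <<'E'
from h import *
t,s=load('top0'),load('side0')
o=robot.observe()
for c in(t,s): print(proj(c,o['tool_pos']),proj(c,[0,0,0]))
# tray rim corners (z=.025) in top
for p in[(220,200),(277,208),(264,280),(204,271)]: print('tray',onz(t,*p,.025).round(3))
for p in[(258,293),(337,326),(295,386),(210,345)]: print('trayS',onz(s,*p,.025).round(3))
a=cv2.resize(t['pixels'][155:275,330:480],None,fx=3,fy=3,interpolation=cv2.INTER_CUBIC)
b=cv2.resize(s['pixels'][150:250,240:390],None,fx=3,fy=3,interpolation=cv2.INTER_CUBIC)
cv2.imwrite('pics/crop.png',np.vstack([a[:300],b])[:,:,::-1])
E
```

```text
[ 15.36770793 493.7058678 ] [343.06795836 495.74576351]
[691.05627296 627.94914035] [607.36128475 321.98135328]
tray [0.641 0.214 0.025]
tray [0.61  0.088 0.025]
tray [0.451 0.128 0.025]
tray [0.483 0.256 0.025]
trayS [0.604 0.096 0.025]
trayS [0.448 0.137 0.025]
trayS [0.484 0.263 0.025]
trayS [0.64  0.223 0.025]
```

View pics/crop.png

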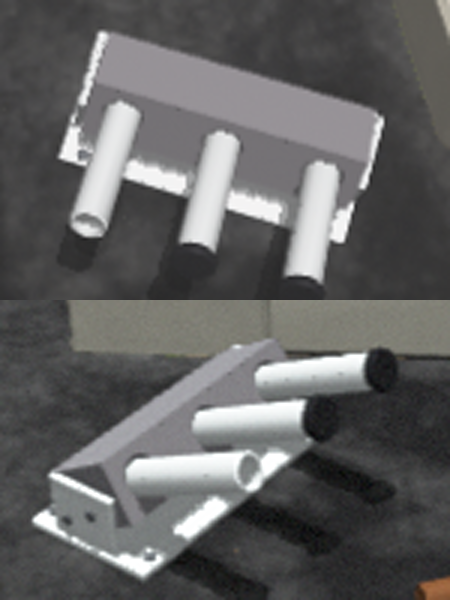

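```bash
python3 - <<'E'
from h import *
t,s=load('top0'),load('side0')
T=lambda x,y:(330+x/3-.3,155+y/3-.3); S=lambda x,y:(240+x/3-.3,150+(y-300)/3-.3)
for n,a,b in[('backleft',(105,35),(50,470)),('frontleft',(90,85),(100,463)),('mouth',(88,224),(249,470)),('backright',(380,112),(237,345)),('frontright',(365,160),(275,340)),('footfrontL',(62,158),(145,577)),('footbackL',None,(35,520)),('footfrontR',(342,240),(320,440)),('capM',(196,258),(321,420)),('capR',(303,288),(383,370))]:
    if a: print(n,*[np.round(v,3) for v in tri(t,T(*a),s,S(*b))])
print('loupe',onz(t,285,180,0),onz(s,220,285,0))
# tube centre lines
out=[]
for c,box,tag in((t,(350,190,384,236),'t'),(s,(280,198,328,216),'s')):
    x0,y0,x1,y1=box; g=cv2.cvtColor(c['pixels'],cv2.COLOR_RGB2GRAY)[y0:y1,x0:x1]
    m=(g>165).astype(np.uint8); n,l,st,ce=cv2.connectedComponentsWithStats(m); i=1+np.argmax(st[1:,4])
    ys,xs=np.where(l==i); (cx,cy),wh,ang=cv2.minAreaRect(np.c_[xs,ys].astype(np.float32))
    vx,vy,px,py=cv2.fitLine(np.c_[xs,ys].astype(np.float32),cv2.DIST_HUBER,0,.01,.01).ravel()
    print(tag,st[i],(cx+x0,cy+y0),wh,ang,(vx,vy),(px+x0,py+y0))
    o,d1=ray(c,px+x0,py+y0);_,d2=ray(c,px+x0+30*vx,py+y0+30*vy); nn=np.cross(d1,d2);out.append((o,nn/np.linalg.norm(nn)))
(o1,n1),(o2,n2)=out
u=np.cross(n1,n2);u/=np.linalg.norm(u);u*=np.sign(u[2])
p=np.linalg.lstsq(np.array([n1,n2,u]),np.array([n1@o1,n2@o2,u@tri(t,T(88,224),s,S(249,470))[0]]),rcond=None)[0]
print('axis',u,'yaw',np.degrees(np.arctan2(-u[1],-u[0])),'elev',np.degrees(np.arcsin(u[2])),'pt near mouth',p)
E
```

```text
backleft [ 0.68  -0.115  0.056] 0.003
frontleft [ 0.634 -0.097  0.082] 0.004
mouth [ 0.526 -0.083  0.104] 0.002
backright [ 0.598 -0.31   0.056] 0.005
frontright [ 0.559 -0.286  0.078] 0.001
footfrontL [ 0.603 -0.078  0.002] 0.001
footfrontR [ 0.522 -0.286 -0.009] 0.001
capM [ 0.495 -0.154  0.101] 0.001
capR [ 0.466 -0.224  0.102] 0.003
loupe [0.68355632 0.0661211  0.        ] [0.69357343 0.07043813 0.        ]
t [  0   0  34  41 588] (365.0656862258911, 210.16890335083008) (36.91774368286133, 32.827274322509766) 68.74949645996094 (np.float32(0.3051438), np.float32(-0.9523063)) (np.float32(365.76474), np.float32(208.28426))
s [  2   2  46  14 373] (304.5, 206.5) (13.0, 45.0) 90.0 (np.float32(0.99999714), np.float32(-0.0023795927)) (np.float32(303.5012), np.float32(205.96083))
axis [-0.84394306  0.36413301  0.39391276] yaw -23.33857098485274 elev 23.198183222048588 pt near mouth [ 0.52642331 -0.08326742  0.1048336 ]
```

Emit:
step_arm --motion '[[[-0.5, -0.41, 0], 0.02], [[-1.2, -1.0, 0.1], 0.04], [[-2.0, -1.67, 0.2], 0.06], [[-2.8, -2.33, 0.3], 0.08], [[-3.6, -3.0, 0.4], 0.1], [[-4.4, -3.66, 0.4], 0.12], [[-5.2, -4.33, 0.4], 0.14], [[-6.0, -5.0, 0.4], 0.15], [[-6.6, -5.5, 0.4], 0.15], [[-7.0, -5.8, 0.4], 0.15]]' --hand 116 --squeeze 60

```text
time: 1.35
tool_pos: [0.4504, 0.0733, 0.2194]
tool_rot: [-3.141, -0.0, 2.756]
contact_force: [-0.5, 1.0, 0.1]
opening: 0.0503
grip_force: 0.0
```

```bash
cat >> h.py <<'E'
def togo(p,yaw=None):
    "shift in tool units to TCP p; spin to yaw of tool x (rad, world)"
    o=robot.observe(); R=Rot.from_euler('xyz',o['tool_rot']).as_matrix()
    sx=np.arctan2(R[1,0],R[0,0]); r=(R.T@(np.array(p)-o['tool_pos'])/.06).round(3)
    print('t',round(o['time'],2),'tcp',o['tool_pos'].round(4),'rot',o['tool_rot'].round(3),'open',round(o['opening'],4),'grip',round(o['grip_force'],1),'F',o['contact_force'].round(1))
    print('shift',r,'spin',None if yaw is None else round((sx-yaw+np.pi)%(2*np.pi)-np.pi,3))
E
python3 -c "
from h import *
togo([.586,-.107,.16],np.radians(158))"
```

```text
t 1.35 tcp [0.4504 0.0733 0.2194] rot [-3.141 -0.     2.756] open 0.0503 grip 0.0 F [-0.5  1.   0.1]
shift [-3.224 -1.935  0.989] spin -0.001
```

Emit:
step_arm --motion '[[[-0.6, -0.36, 0], 0], [[-1.3, -0.8, 0.2], 0], [[-2.0, -1.2, 0.4], 0], [[-2.7, -1.62, 0.6], 0], [[-3.1, -1.86, 0.8], 0], [[-3.22, -1.935, 0.99], 0], [[-3.22, -1.935, 0.99], 0]]'

```text
time: 2.22
tool_pos: [0.5843, -0.104, 0.1589]
tool_rot: [3.142, -0.003, 2.759]
contact_force: [0.4, -0.1, 0.5]
opening: 0.0498
grip_force: 0.0
```

```bash
python3 - <<'E'
from h import *
togo([.586,-.107,.074],np.radians(158))
t=snap('top','top1');s=snap('side','side1')
p=robot.observe()['tool_pos']
print(proj(t,p),proj(s,p))
a=cv2.resize(t['pixels'][130:280,310:510],None,fx=2,fy=2)
b=cv2.resize(s['pixels'][110:260,230:430],None,fx=2,fy=2)
cv2.imwrite('pics/c1.png',np.vstack([a,b])[:,:,::-1])
E
```

```text
t 2.23 tcp [ 0.5843 -0.104   0.1589] rot [ 3.142e+00 -3.000e-03  2.759e+00] open 0.0498 grip 0.0 F [ 0.4 -0.1  0.5]
shift [-0.049 -0.036  1.415] spin 0.001
[368.1689286  192.31086957] [295.7507484  172.56440254]
```

View pics/c1.png

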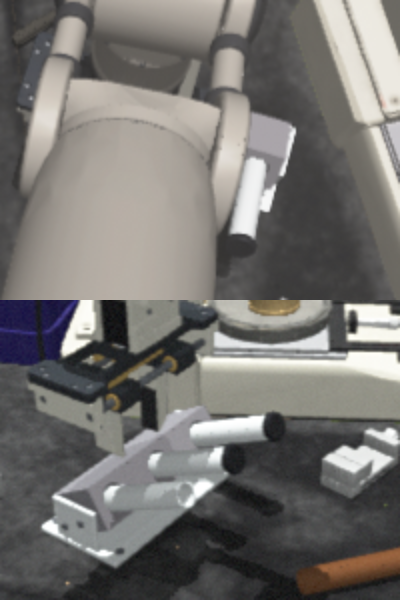

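Emit:
step_arm --motion '[[[-0.03, -0.04, 0.2], 0], [[-0.05, -0.04, 0.45], 0], [[-0.05, -0.04, 0.7], 0], [[-0.05, -0.04, 0.95], 0], [[-0.05, -0.04, 1.15], 0], [[-0.05, -0.04, 1.3], 0], [[-0.05, -0.04, 1.4], 0], [[-0.05, -0.04, 1.4], 0]]'

```text
time: 3.32
tool_pos: [0.5871, -0.1078, 0.076]
tool_rot: [3.142, -0.0, 2.759]
contact_force: [0.2, -0.1, -0.1]
opening: 0.0499
grip_force: 0.0
```

```bash
python3 - <<'E'
from h import *
togo([.586,-.107,.074],np.radians(158))
s=snap('side','side2')
b=cv2.resize(s['pixels'][130:240,240:380],None,fx=4,fy=4,interpolation=cv2.INTER_CUBIC)
cv2.imwrite('pics/c2.png',b[:,:,::-1])
E
```

```text
t 3.33 tcp [ 0.5871 -0.1078  0.076 ] rot [ 3.142 -0.     2.759] open 0.0499 grip 0.0 F [ 0.2 -0.1 -0.1]
shift [0.022 0.006 0.033] spin 0.001
```

View pics/c2.png

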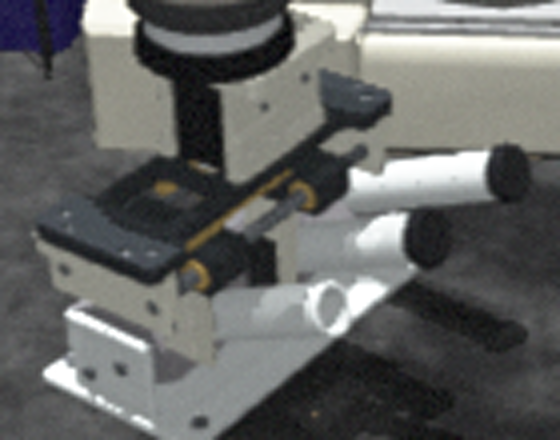

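Emit:
step_arm --motion '[[[0, 0, 0], 0], [[0, 0, 0], 0], [[0, 0, 0], 0], [[0, 0, 0], 0], [[0, 0, 0], 0]]' --hand 255 --squeeze 6

```text
time: 4.0
tool_pos: [0.5873, -0.1079, 0.0765]
tool_rot: [3.142, 0.0, 2.759]
contact_force: [-0.9, 0.4, 1.9]
opening: 0.0251
grip_force: 6.0
```

```bash
python3 -c "
from h import *
togo([.586,-.107,.074])"
```

```text
t 4.0 tcp [ 0.5873 -0.1079  0.0765] rot [3.142 0.    2.759] open 0.0251 grip 6.0 F [-0.9  0.4  1.9]
shift [0.025 0.005 0.041] spin None
```

Emit:
step_arm --motion '[[[0, 0, 0], 0], [[0, 0, 0], 0], [[0, 0, 0], 0]]' --squeeze 50

```text
time: 4.38
tool_pos: [0.5873, -0.1079, 0.0764]
tool_rot: [3.141, 0.0, 2.759]
contact_force: [0.4, 0.9, 2.1]
opening: 0.0249
grip_force: 50.0
```

```bash
python3 -c "
from h import *
togo([.586,-.107,.074])"
```

```text
t 4.38 tcp [ 0.5873 -0.1079  0.0764] rot [3.141 0.    2.759] open 0.0249 grip 50.0 F [0.4 0.9 2.1]
shift [0.025 0.005 0.041] spin None
```

Emit:
step_arm --motion '[[[0.05, 0, -0.03], 0], [[0.13, 0, -0.075], 0], [[0.23, 0, -0.132], 0], [[0.34, 0, -0.195], 0], [[0.45, 0, -0.26], 0], [[0.56, 0, -0.322], 0], [[0.67, 0, -0.385], 0], [[0.77, 0, -0.442], 0], [[0.85, 0, -0.49], 0], [[0.9, 0, -0.52], 0]]'

```text
time: 5.62
tool_pos: [0.537, -0.0876, 0.1077]
tool_rot: [3.141, 0.0, 2.759]
contact_force: [-0.9, -0.9, -1.3]
opening: 0.0244
grip_force: 50.0
```

```bash
python3 -c "
from h import *
togo([.586,-.107,.074])"
```

```text
t 5.62 tcp [ 0.537  -0.0876  0.1077] rot [3.141 0.    2.759] open 0.0244 grip 50.0 F [-0.9 -0.9 -1.3]
shift [-0.879  0.005  0.562] spin None
```

Emit:
step_arm --motion '[[[0.05, 0, -0.03], 0], [[0.15, 0, -0.1], 0], [[0.22, 0, -0.2], 0], [[0.25, 0, -0.35], 0], [[0.25, 0, -0.55], 0], [[0.25, 0, -0.75], 0], [[0.25, 0, -0.9], 0], [[0.25, 0, -1.0], 0], [[0.25, 0, -1.0], 0]]'

```text
time: 6.75
tool_pos: [0.5234, -0.0822, 0.1679]
tool_rot: [3.141, 0.001, 2.759]
contact_force: [-0.1, 0.4, -1.1]
opening: 0.0251
grip_force: 50.0
```

```bash
python3 - <<'E'
from h import *
togo([.613,-.053,.16],np.radians(108))
s=snap('side','side3');t=snap('top','top3')
print(proj(s,robot.observe()['tool_pos']))
b=cv2.resize(s['pixels'][110:250,220:400],None,fx=4,fy=4,interpolation=cv2.INTER_CUBIC)
cv2.imwrite('pics/c3.png',b[:,:,::-1])
E
```

```text
t 6.75 tcp [ 0.5234 -0.0822  0.1679] rot [3.141e+00 1.000e-03 2.759e+00] open 0.0251 grip 50.0 F [-0.1  0.4 -1.1]
shift [-1.203  1.008  0.133] spin 0.874
[324.07927695 179.28573612]
```

View pics/c3.png

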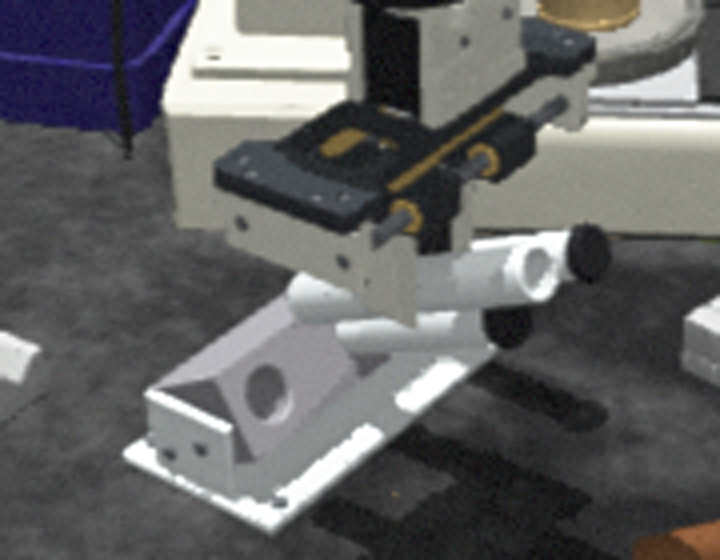

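Emit:
step_arm --motion '[[[-0.1, 0.08, 0], 0.08], [[-0.3, 0.25, 0], 0.2], [[-0.55, 0.45, 0], 0.34], [[-0.8, 0.65, 0], 0.48], [[-1.0, 0.83, 0], 0.62], [[-1.12, 0.94, 0], 0.75], [[-1.18, 1.0, 0], 0.84], [[-1.2, 1.01, 0], 0.87], [[-1.2, 1.01, 0], 0.87]]'

```text
time: 7.98
tool_pos: [0.6124, -0.0528, 0.1671]
tool_rot: [-3.141, -0.0, 1.89]
contact_force: [-0.2, -0.1, -0.8]
opening: 0.0249
grip_force: 50.0
```

```bash
python3 - <<'E'
from h import *
togo([.613,-.053,.12],np.radians(108))
s=snap('side','side4');t=snap('top','top4')
p=robot.observe()['tool_pos'];print(proj(s,p),proj(s,[.634,-.097,.081]),proj(t,[.634,-.097,.081]))
b=cv2.resize(s['pixels'][110:250,190:370],None,fx=4,fy=4,interpolation=cv2.INTER_CUBIC)
cv2.imwrite('pics/c4.png',b[:,:,::-1])
E
```

```text
t 7.97 tcp [ 0.6124 -0.0528  0.1671] rot [-3.141 -0.     1.89 ] open 0.0249 grip 50.0 F [-0.2 -0.1 -0.8]
shift [-0.007  0.009  0.785] spin 0.005
[273.4069313  181.91385726] [273.94163826 204.72509981] [359.33821172 182.35842707]
```

View pics/c4.png

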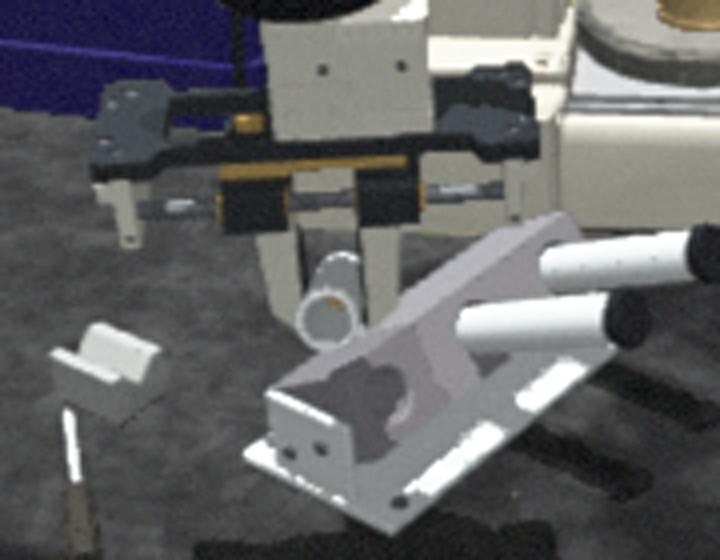

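```bash
python3 - <<'E'
from h import *
s=load('side4'); p=robot.observe()['tool_pos']+[0,0,.002]; h=np.array([np.cos(1.89),np.sin(1.89),0])
for L in(.065,.075,.085):
  for a in(0,15,30,45): print(L,a,(proj(s,p+L*(h*np.cos(np.radians(a))+[0,0,np.sin(np.radians(a))]))-[190,110])*4)
E
```

```text
0.065 0 [331.9918396  365.31491614]
0.065 15 [328.69874269 330.45043499]
0.065 30 [325.68422503 291.57537778]
0.065 45 [323.20579597 251.87387508]
0.075 0 [331.78319673 378.69678259]
0.075 15 [327.93852962 338.192174  ]
0.075 30 [324.41250912 292.84635794]
0.075 45 [321.51642255 246.47487342]
0.085 0 [331.57063653 392.32989735]
0.085 15 [327.16121186 346.10810109]
0.085 30 [323.10948822 294.14862498]
0.085 45 [319.78498811 240.94145062]
```

Emit:
step_arm --motion '[[[-0.08, -0.07, 0.15], 0], [[-0.15, -0.13, 0.4], 0], [[-0.15, -0.13, 0.6], 0], [[-0.15, -0.13, 0.72], 0], [[-0.15, -0.13, 0.83], 0], [[-0.15, -0.13, 0.94], 0], [[-0.15, -0.13, 1.05], 0], [[-0.15, -0.13, 1.15], 0], [[-0.15, -0.13, 1.25], 0], [[-0.15, -0.13, 1.25], 0]]' --squeeze 20

```text
time: 9.32
tool_pos: [0.6078, -0.0637, 0.0918]
tool_rot: [-3.141, -0.001, 1.889]
contact_force: [-0.7, 0.0, 0.7]
opening: 0.0254
grip_force: 20.0
```

```bash
cat > m.py <<'E'
from h import *
import sys
tag=sys.argv[1]; togo([.612,-.053,.08],1.89)
s=snap('side',tag)
o=robot.observe();p=o['tool_pos']+[0,0,.002];y=o['tool_rot'][2];h=np.array([np.cos(y),np.sin(y),0])
q=proj(s,p); x0,y0=int(q[0])-90,int(q[1])-60
x0,y0=max(x0,0),max(y0,0)
for L in(.068,.075):
  for a in(10,0,-10,-15,-20): print(L,a,((proj(s,p+L*(h*np.cos(np.radians(a))+[0,0,np.sin(np.radians(a))]))-[x0,y0])*4).round())
b=cv2.resize(s['pixels'][y0:y0+140,x0:x0+180],None,fx=4,fy=4,interpolation=cv2.INTER_CUBIC)
cv2.imwrite(f'pics/c_{tag}.png',b[:,:,::-1])
E
python3 m.py side5
```

```text
t 9.32 tcp [ 0.6078 -0.0637  0.0918] rot [-3.141e+00 -1.000e-03  1.889e+00] open 0.0254 grip 20.0 F [-0.7  0.   0.7]
shift [0.148 0.123 0.197] spin -0.001
0.068 10 [361. 308.]
0.068 0 [363. 330.]
0.068 -10 [365. 348.]
0.068 -15 [365. 356.]
0.068 -20 [366. 362.]
0.075 10 [361. 316.]
0.075 0 [363. 339.]
0.075 -10 [365. 359.]
0.075 -15 [366. 368.]
0.075 -20 [367. 375.]
```

View pics/c_side5.png

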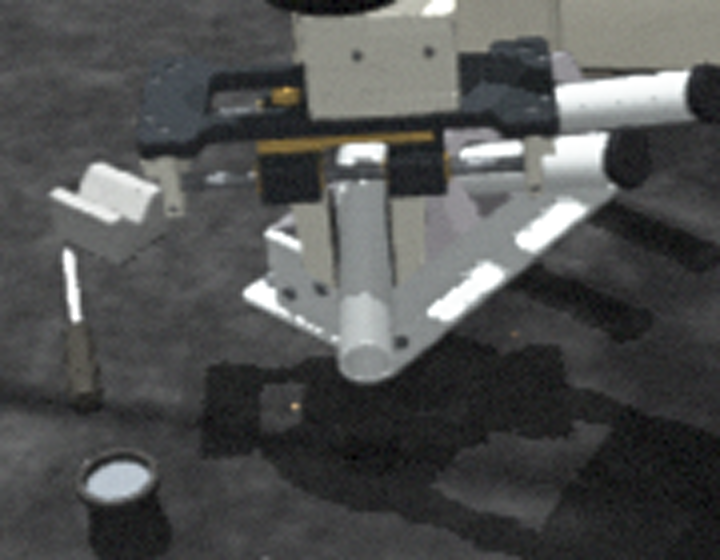

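Emit:
step_arm --motion '[[[0, 0, 0.03], 0], [[0, 0, 0.06], 0], [[0, 0, 0.09], 0], [[0, 0, 0.12], 0], [[0, 0, 0.15], 0], [[0, 0, 0.15], 0]]'

```text
time: 10.12
tool_pos: [0.608, -0.0637, 0.0833]
tool_rot: [-3.141, -0.0, 1.889]
contact_force: [-2.0, 2.1, 1.6]
opening: 0.0253
grip_force: 20.0
```

```bash
cat > m2.py <<'E'
from h import *
import sys
from scipy.optimize import least_squares
def lowrow(s):
    o=robot.observe();y=o['tool_rot'][2];p=o['tool_pos']+[0,0,.002-.005];h=np.array([np.cos(y),np.sin(y),0])
    q=proj(s,p+.075*h); c0=int(q[0]); 
    g=cv2.cvtColor(s['pixels'],cv2.COLOR_RGB2GRAY).astype(int)
    r0=int(q[1])
    print('cols',c0); print(g[r0-10:r0+25,c0-9:c0+10:2]); print('row0',r0-10)
    for off in(0,-.005):
      for L in(.072,.076):
        for a in(0,-5,-10,-15,-20):
          r=np.radians(a);ax=h*np.cos(r)+[0,0,np.sin(r)];dn=np.array([0,0,-1.])-ax*(-ax[2]);dn/=np.linalg.norm(dn)
          m=o['tool_pos']+[0,0,.002+off]+L*ax
          print(off,L,a,'mouth',proj(s,m).round(1),'low',proj(s,m+.0135*dn).round(1),'top',proj(s,m-.0135*dn).round(1))
s=snap('side',sys.argv[1]) if len(sys.argv)<3 else load(sys.argv[1])
togo([.612,-.053,.08],1.89); lowrow(s)
E
python3 m2.py side6
```

```text
t 10.18 tcp [ 0.608  -0.0637  0.0834] rot [-3.141 -0.     1.889] open 0.0252 grip 20.0 F [-1.1  1.3  1.2]
shift [0.148 0.119 0.056] spin -0.001
cols 281
[[138 131 160 186 198 195 177 135 127 136]
 [134 132 172 191 201 199 182 132 127 138]
 [137 131 170 188 200 197 183 149 128 139]
 [142 149 170 188 202 198 183 163 128 127]
 [155 236 173 189 201 198 184 168 112  73]
 [134 180 168 191 203 198 186 168 114  58]
 [ 85 133 170 192 198 198 181 168 122  67]
 [ 72  94 173 189 198 203 184 167 137 113]
 [ 76  81 172 191 199 199 181 170 138 137]
 [ 44  69 173 191 202 200 183 168 137 136]
 [ 40  62 170 190 204 200 183 171 140 132]
 [ 40  65 171 190 201 202 182 169 138 100]
 [ 40  63 170 191 202 203 182 161 139  59]
 [ 36  54 170 193 205 212 180 169 137  34]
 [ 34  64 176 193 165 155 150 173 142  37]
 [ 30  59 166 154 147 144 143 149 141  34]
 [ 31  58 150 137 141 147 143 138 141  33]
 [ 33  45 135 133 145 145 145 136 137  28]
 [ 27  37 127 135 146 144 143 140 122  30]
 [ 37  36 126 133 145 142 145 142  95  28]
 [ 33  41  77 129 147 148 147 110  49  28]
 [ 34  34  32  74 111 120 107  58  31  34]
 
[... 1265 characters left out ...]
81.1 239.5] low [281.6 245. ] top [280.6 233.9]
-0.005 0.072 -5 mouth [281.4 242. ] low [281.9 247. ] top [280.8 236.9]
-0.005 0.072 -10 mouth [281.6 244.2] low [282.1 248.7] top [281.1 239.6]
-0.005 0.072 -15 mouth [281.8 246.2] low [282.3 250.2] top [281.3 242.2]
-0.005 0.072 -20 mouth [282.1 248. ] low [282.5 251.4] top [281.6 244.5]
-0.005 0.076 0 mouth [281.1 240.9] low [281.7 246.4] top [280.6 235.3]
-0.005 0.076 -5 mouth [281.4 243.5] low [281.9 248.5] top [280.8 238.4]
-0.005 0.076 -10 mouth [281.6 245.9] low [282.2 250.4] top [281.1 241.3]
-0.005 0.076 -15 mouth [281.9 248. ] low [282.4 251.9] top [281.4 243.9]
-0.005 0.076 -20 mouth [282.1 249.8] low [282.6 253.2] top [281.6 246.3]
```

Emit:
step_arm --motion '[[[0, 0, 0.015], 0], [[0, 0, 0.03], 0], [[0, 0, 0.04], 0], [[0, 0, 0.04], 0]]'

```text
time: 10.68
tool_pos: [0.6081, -0.0638, 0.0811]
tool_rot: [3.142, -0.0, 1.889]
contact_force: [-1.6, 1.7, 1.2]
opening: 0.0255
grip_force: 20.0
```

Emit:
step_arm --motion '[[[0, 0, 0], 0], [[0, 0, 0], 0], [[0, 0, -0.02], 0], [[0, 0, -0.07], 0], [[0, 0, -0.14], 0], [[0, 0, -0.22], 0], [[0, 0, -0.3], 0], [[0, 0, -0.36], 0], [[0, 0, -0.4], 0], [[0, 0, -0.4], 0]]' --squeeze 60

```text
time: 11.92
tool_pos: [0.6081, -0.0637, 0.1053]
tool_rot: [3.141, 0.0, 1.889]
contact_force: [0.2, -0.2, -1.8]
opening: 0.0248
grip_force: 60.0
```

```bash
python3 m2.py side7 | grep -v "^0 \|0.072"; python3 -c "
from h import *
togo([.568,.102,.1])"
```

```text
t 11.97 tcp [ 0.608  -0.0637  0.1051] rot [ 3.142 -0.     1.889] open 0.0245 grip 60.0 F [ 0.6 -0.2 -1.6]
shift [0.149 0.119 0.419] spin -0.001
cols 280
[[107 131 158 172 196 192 157 133 115 114]
 [ 92 134 170 191 201 201 184 145 127 133]
 [ 91 137 164 188 203 202 185 153 121 133]
 [132 134 172 188 201 201 183 166 124 136]
 [138 134 168 193 203 202 187 171 133 135]
 [140 132 169 189 202 201 184 170 135 138]
 [136 135 168 187 203 203 182 172 139 136]
 [139 138 167 192 197 203 183 173 139 134]
 [136 131 170 189 199 200 184 174 141 133]
 [134 138 168 191 201 202 183 174 138 136]
 [131 133 170 191 202 203 187 171 144 135]
 [143 133 170 190 203 200 182 168 142 141]
 [147 141 168 192 202 202 183 169 141 134]
 [140 192 170 189 202 204 183 172 144  81]
 [107 152 171 189 206 218 186 173 140  61]
 [ 81 105 170 166 157 157 145 161 149  70]
 [ 77  88 162 146 144 145 141 139 137 109]
 [ 81  79 140 135 142 148 147 135 137 132]
 [ 49  51 134 134 147 148 147 140 138 138]
 [ 36  40 122 136 144 151 147 138 139 136]
 [ 41  36 101 135 145 148 142 140 152 130]
 [ 36  36  52 130 145 150 143 132 139 101]
 
[... 371 characters left out ...]
3  33  26  27]
 [ 27  31  27  32  31  28  22  33  29  35]
 [ 33  24  31  31  29  37  25  32  28  32]
 [ 31  34  28  27  28  30  28  33  29  32]
 [ 34  31  36  30  34  34  29  32  36  28]]
row0 221
-0.005 0.076 0 mouth [280.2 231.8] low [280.8 237.5] top [279.7 226. ]
-0.005 0.076 -5 mouth [280.5 234.5] low [281.  239.7] top [279.9 229.2]
-0.005 0.076 -10 mouth [280.8 236.9] low [281.3 241.6] top [280.2 232.2]
-0.005 0.076 -15 mouth [281.  239.1] low [281.5 243.2] top [280.5 234.9]
-0.005 0.076 -20 mouth [281.3 241. ] low [281.8 244.6] top [280.8 237.4]
t 11.97 tcp [ 0.608  -0.0637  0.1051] rot [ 3.142 -0.     1.889] open 0.0245 grip 60.0 F [ 0.6 -0.2 -1.6]
shift [2.832 0.23  0.085] spin None
```

Emit:
step_arm --motion '[[[0.08, 0.01, 0], 0], [[0.25, 0.02, 0], 0], [[0.5, 0.04, 0], 0], [[0.85, 0.07, 0], 0], [[1.25, 0.1, 0], 0], [[1.65, 0.13, 0], 0], [[2.05, 0.17, 0], 0], [[2.45, 0.2, 0], 0], [[2.83, 0.23, 0], 0], [[2.83, 0.23, 0], 0]]'

```text
time: 13.22
tool_pos: [0.5671, 0.1043, 0.1052]
tool_rot: [-3.141, -0.0, 1.892]
contact_force: [-0.7, 0.7, -1.5]
opening: 0.0245
grip_force: 60.0
```

```bash
cat > b.py <<'E'
from h import *
import sys
togo([.568,.102,.1])
for n in('top','side'):
    c=snap(n,n+sys.argv[1]); hsv=cv2.cvtColor(c['pixels'],cv2.COLOR_RGB2HSV)
    m=cv2.inRange(hsv,(14,70,60),(35,255,255)); k,l,st,ce=cv2.connectedComponentsWithStats(m)
    x,y=proj(c,[.545,.173,.01])
    print(n,'tray px',(round(x),round(y)),[(ce[i].round(),st[i,4]) for i in range(1,k) if st[i,4]>4 and abs(ce[i][0]-x)<75 and abs(ce[i][1]-y)<75])
E
python3 b.py 8
```

```text
t 13.22 tcp [0.5671 0.1043 0.1052] rot [-3.141 -0.     1.892] open 0.0245 grip 60.0 F [-0.7  0.7 -1.5]
shift [-0.041  0.002  0.087] spin None
top tray px (242, 241) [(array([189., 174.]), np.int32(55)), (array([194., 191.]), np.int32(7)), (array([195., 196.]), np.int32(10))]
side tray px (276, 338) []
```

Emit:
step_arm --motion '[[[0.1, 0, 0.1], 0], [[0.25, 0, 0.2], 0], [[0.45, 0, 0.25], 0], [[-0.25, 0, 0.25], 0], [[-0.25, 0, 0.25], 0], [[-0.15, 0, 0.25], 0], [[0.0, 0, 0.25], 0], [[0.2, 0, 0.25], 0], [[-0.5, 0, 0.25], 0], [[-0.5, 0, 0.25], 0]]'

```text
time: 14.58
tool_pos: [0.578, 0.0727, 0.0903]
tool_rot: [3.141, 0.001, 1.888]
contact_force: [-0.0, -0.3, -0.8]
opening: 0.0248
grip_force: 60.0
```

```bash
python3 b.py 9
```

```text
t 14.57 tcp [0.578  0.0727 0.0903] rot [3.141e+00 1.000e-03 1.888e+00] open 0.0248 grip 60.0 F [-0.  -0.3 -0.8]
shift [ 0.516 -0.007 -0.161] spin None
top tray px (242, 241) [(array([186., 169.]), np.int32(9)), (array([190., 175.]), np.int32(52)), (array([208., 180.]), np.int32(35)), (array([197., 194.]), np.int32(43))]
side tray px (276, 338) [(array([276., 329.]), np.int32(189))]
```

```bash
python3 - <<'E'
from h import *
s=load('side9'); print(onz(s,276,329,.0145))
cv2.imwrite('pics/v9.png',cv2.resize(s['pixels'][180:400,170:370],None,fx=2.7,fy=2.7,interpolation=cv2.INTER_CUBIC)[:,:,::-1])
E
python3 m2.py side9b | grep -v "^0 \|0.072"
```

```text
[0.54954548 0.15881767 0.0145    ]
t 14.72 tcp [0.577  0.0744 0.0901] rot [-3.141e+00 -1.000e-03  1.889e+00] open 0.0245 grip 60.0 F [-1.  -0.8 -0.4]
shift [-2.199 -0.111  0.168] spin -0.001
cols 272
[[ 62  86 169 184 194 199 186 174 158  97]
 [ 62  89 168 181 195 201 188 174 159  96]
 [ 62  85 163 182 194 202 187 173 157  97]
 [ 49  83 166 184 194 200 185 174 157  92]
 [ 34  75 165 182 197 199 187 173 158  97]
 [ 25  71 164 180 193 201 188 172 158 101]
 [ 22  74 167 182 197 202 189 176 158 100]
 [ 22  77 168 184 195 202 186 175 158 104]
 [ 20  70 167 181 197 205 188 172 161  98]
 [ 43  76 168 185 194 202 188 154 158  96]
 [105  76 168 184 196 201 188 168 159 102]
 [137 124 169 184 199 202 190 176 158 113]
 [142 132 167 185 196 201 188 174 161 115]
 [139 128 166 183 199 204 188 173 161 116]
 [139 133 173 183 205 205 190 179 157 113]
 [141 128 165 161 155 148 141 166 159 113]
 [136 131 148 142 138 134 137 142 134 114]
 [136 132 134 126 139 139 141 136 129 122]
 [135 134 129 127 136 142 142 139 128 123]
 [125 135 122 129 134 141 141 138 135 135]
 [ 72 127 128 131 137 136 145 136 133 13
[... 276 characters left out ...]
26  25  22  26  30  59 104]
 [ 29  30  25  21  25  23  26  16  29  54]
 [ 28  29  30  25  25  17  19  21  20  18]
 [ 27  29  28  21  21  21  22  23  27  21]
 [ 30  33  30  24  24  27  21  25  28  23]
 [ 27  26  23  27  27  21  19  24  27  14]
 [ 33  33  26  22  24  21  27  27  21  23]
 [ 34  25  28  28  26  26  20  14   8  23]]
row0 283
-0.005 0.076 0 mouth [272.6 293.9] low [273.3 299.6] top [271.9 288. ]
-0.005 0.076 -5 mouth [272.9 296.6] low [273.6 301.6] top [272.2 291.3]
-0.005 0.076 -10 mouth [273.3 298.9] low [274.  303.4] top [272.6 294.4]
-0.005 0.076 -15 mouth [273.6 301. ] low [274.3 304.8] top [272.9 297.1]
-0.005 0.076 -20 mouth [274.  302.7] low [274.6 305.8] top [273.3 299.5]
```

View pics/v9.png

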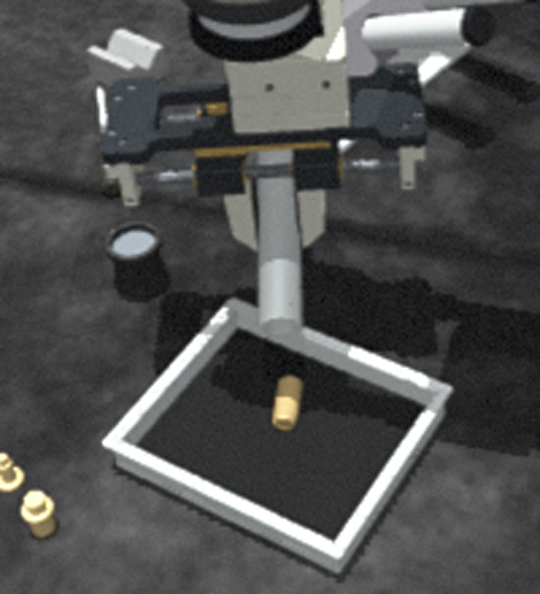

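Emit:
step_arm --motion '[[[-0.1, -0.01, -0.15], 0], [[-0.35, -0.03, -0.33], 0], [[-0.7, -0.07, -0.4], 0], [[-1.05, -0.1, -0.4], 0], [[-1.4, -0.14, -0.4], 0], [[-1.75, -0.17, -0.4], 0], [[-2.05, -0.2, -0.4], 0], [[-2.25, -0.22, -0.4], 0], [[-2.33, -0.23, -0.4], 0], [[-2.33, -0.23, -0.4], 0]]'

```text
time: 15.98
tool_pos: [0.608, -0.0637, 0.114]
tool_rot: [-3.142, -0.0, 1.889]
contact_force: [0.2, 0.3, -1.5]
opening: 0.0247
grip_force: 60.0
```

```bash
python3 -c "
from h import *
togo([.608,-.0637,.0735],1.89)"
```

```text
t 15.97 tcp [ 0.608  -0.0637  0.114 ] rot [-3.142 -0.     1.889] open 0.0247 grip 60.0 F [ 0.2  0.3 -1.5]
shift [-0.001 -0.     0.675] spin -0.001
```

Emit:
step_arm --motion '[[[0, 0, 0.1], 0], [[0, 0, 0.25], 0], [[0, 0, 0.4], 0], [[0, 0, 0.48], 0], [[0, 0, 0.53], 0], [[0, 0, 0.58], 0], [[0, 0, 0.63], 0], [[0, 0, 0.68], 0], [[0, 0, 0.68], 0]]' --squeeze 25

```text
time: 17.1
tool_pos: [0.608, -0.0638, 0.0732]
tool_rot: [3.142, -0.0, 1.889]
contact_force: [-0.7, -0.8, 2.8]
opening: 0.0251
grip_force: 25.0
```

Emit:
step_arm --motion '[[[0, 0, 0], 0], [[0, 0, 0], 0], [[0, 0, -0.05], 0], [[0, 0, -0.15], 0], [[0, 0, -0.3], 0], [[0, 0, -0.45], 0], [[0, 0, -0.6], 0], [[0, 0, -0.7], 0], [[0, 0, -0.75], 0], [[0, 0, -0.75], 0]]' --squeeze 60

```text
time: 18.35
tool_pos: [0.6081, -0.0638, 0.1184]
tool_rot: [3.141, 0.0, 1.889]
contact_force: [-0.5, -0.2, 0.3]
opening: 0.0246
grip_force: 60.0
```

```bash
python3 m2.py side10 | grep -v "^0 \|0.072"|cut -c1-70; python3 -c "
from h import *
togo([.572,.094,.11])"
```

```text
t 18.4 tcp [ 0.6079 -0.0637  0.1182] rot [-3.141 -0.     1.889] open 0
shift [0.148 0.121 0.636] spin -0.001
cols 279
[[190 249 149 144 149 151 144 137 126  83]
 [139 180 141 142 149 153 146 138 125  87]
 [136 142 132 150 153 192 163 137 126  88]
 [139 139 141 179 197 210 167 137 129  89]
 [138 137 154 187 204 216 193 152 128  94]
 [122 137 154 183 203 213 197 173 129  88]
 [ 89 131 157 186 203 212 197 178 136 101]
 [ 65 128 159 185 202 214 197 176 138 123]
 [ 75 128 159 189 202 211 196 180 154 135]
 [130 135 160 182 205 217 196 176 158 134]
 [140 136 161 184 197 217 196 177 155 134]
 [137 134 160 183 205 216 195 176 156 133]
 [139 140 158 184 204 219 195 176 159 133]
 [140 136 159 187 200 215 197 175 162 135]
 [138 138 158 185 201 215 198 176 159 135]
 [130 134 159 186 200 213 198 178 159 133]
 [141 134 159 187 202 216 198 179 160 134]
 [182 135 155 186 202 216 203 181 163 135]
 [156 144 159 190 197 205 199 179 164 135]
 [132 150 186 192 149 154 152 144 154  98]
 [ 83 133 158 148 141 146 149 143 134  91]
 [ 78  84 132 128 141 148 150 145 131  90]
 [ 80  76  92 133 143 149 152 145 13
[... 327 characters left out ...]
34  31  29  29  28  25]
 [ 29  34  35  23  27  33  35  21  27  23]
 [ 33  27  30  28  25  30  29  23  32  32]
 [ 29  30  25  26  26  32  29  32  30  24]
 [ 25  33  35  26  28  32  35  29  31  27]]
row0 215
-0.005 0.076 0 mouth [279.7 226.2] low [280.3 232. ] top [279.2 220.3]
-0.005 0.076 -5 mouth [280. 229.] low [280.6 234.3] top [279.4 223.6]
-0.005 0.076 -10 mouth [280.3 231.5] low [280.8 236.3] top [279.7 226.
-0.005 0.076 -15 mouth [280.5 233.7] low [281.1 237.9] top [280.  229.
-0.005 0.076 -20 mouth [280.8 235.7] low [281.3 239.3] top [280.3 231.
t 18.4 tcp [ 0.6079 -0.0637  0.1182] rot [-3.141 -0.     1.889] open 0.0252 grip 60.0 F [-0.3  0.   0.2]
shift [2.684 0.253 0.137] spin None
```

Emit:
step_arm --motion '[[[0.1, 0.01, 0], 0], [[0.35, 0.03, 0], 0], [[0.75, 0.07, 0], 0], [[1.15, 0.11, 0], 0], [[1.55, 0.15, 0], 0], [[1.95, 0.18, 0], 0], [[2.3, 0.21, 0], 0], [[2.55, 0.24, 0.1], 0], [[2.68, 0.25, 0.1], 0], [[2.68, 0.25, 0.1], 0]]'

```text
time: 19.65
tool_pos: [0.5719, 0.094, 0.1122]
tool_rot: [-3.141, -0.0, 1.889]
contact_force: [-0.0, -0.8, -2.0]
opening: 0.0246
grip_force: 60.0
```

Emit:
step_arm --motion '[[[0, 0, 0], 0], [[0, 0, 0], 0], [[0, 0, 0], 0], [[0, 0, 0], 0]]'

```text
time: 20.15
tool_pos: [0.5721, 0.0934, 0.1123]
tool_rot: [3.141, -0.0, 1.888]
contact_force: [-0.1, -0.8, -0.6]
opening: 0.0248
grip_force: 60.0
```

```bash
python3 b.py 11; python3 - <<'E'
from h import *
s=load('side11'); cv2.imwrite('pics/v11.png',cv2.resize(s['pixels'][120:400,170:400],None,fx=2.1,fy=2.1,interpolation=cv2.INTER_CUBIC)[:,:,::-1])
E
```

```text
t 20.15 tcp [0.5721 0.0934 0.1123] rot [ 3.141 -0.     1.888] open 0.0248 grip 60.0 F [-0.1 -0.8 -0.6]
shift [ 0.157 -0.02   0.206] spin None
top tray px (242, 241) [(array([186., 169.]), np.int32(9)), (array([190., 175.]), np.int32(52)), (array([197., 194.]), np.int32(43))]
side tray px (276, 338) [(array([276., 329.]), np.int32(182))]
```

View pics/v11.png

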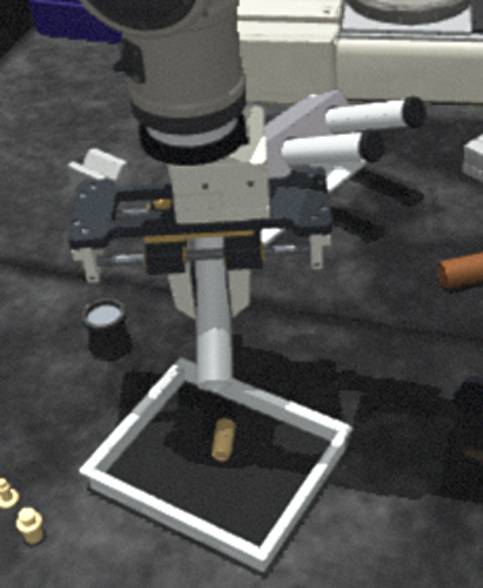

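The picture shows the plug lying in the tray at crop (224, 440). The tube mouth points down over the tray at about (212, 380), and the capped tubes and loupe are where they were.

```bash
python3 -c "
from cell import robot
print(robot.hand_in())"
```

```text
the job is handed in; nothing more can be done
None
```

The job is handed in, with no verdict returned: the plug lies in the tray and the gripper holds the empty tube over it, mouth about 24° below level by camera estimate; the capped tubes and loupe look undisturbed.

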